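# Clip the long electrode tube into its rack

## Task

Put the long electrode tube away: pick it up from the bench, lay it level over the clip rack and press it straight down, without dropping it in, until it snaps fully home in both spring clips, roughly centred along the rack, then let go. Leave the short tube and the thick tube lying where they are.

Things in the scene. Friction and masses are not known exactly. Their poses are not given: they have to be found in the camera images.
- long_tube: long slender aluminium tube, 28 mm diameter, 190 mm long overall, a black hexagonal cap (30 mm across flats, 22 mm long) on each end, 0.1 to 0.2 kg. It lies on a flat of its caps, axis 15 mm above the bench. Origin at its centre on the axis; x runs along the tube; both ends alike. Grip the barrel at the middle
- short_tube: a bystander of the same make and diameter (28 mm, caps 30 mm) but only 100 mm long, lying on the bench. Origin at its centre, x along the tube. Not to be moved
- thick_tube: a bystander of the same make but thicker: 46 mm diameter, caps 48 mm, 150 mm long, lying on the bench. Origin at its centre, x along the tube. Not to be moved
- rack_seat (a point): where the long tube's centre lies when home in the fixed clip rack, 44 mm above bench; x along the tube's way, z up. Rack: dark base plate 220 x 70 x 10 mm; 44 mm either side of its middle a post with a bright C-shaped spring clip (14 mm along x) open at the top: mouth 45 mm wide, 68 mm above bench, throat 21 mm at 55 mm. 74 mm free between clips. Snapping in takes 8 to 15 N down in all
Things that resemble listed ones, but are neither listed nor needed, are in the scene too. What is shaped like the long_tube but purple is not meant.

How it is judged (in metres and radians):
On the way:
1. the long tube is home in the clips with the fingers still on it (pressed in, not dropped in) (z of long_tube in the frame of rack_seat below 0.005 m and horizontal distance between long_tube and rack_seat below 0.02 m and contact force between the fingers and long_tube above 0.5 N), for 0.05 s.
At the end, for the whole second after the job is handed in: the long tube is snapped home in both clips and at rest: its centre within 15 mm of the seat along the rack, 5 mm across it and 4 mm in height, its axis within 0.08 rad of the rack's (the clips give this by themselves once the tube is home in both) (x of long_tube in the frame of rack_seat between -0.015 and 0.015 m and y of long_tube in the frame of rack_seat between -0.005 and 0.005 m and z of long_tube in the frame of rack_seat between -0.004 and 0.004 m and angle between the x axis of long_tube and the x axis of rack_seat, either way round below 0.08 rad and linear speed of long_tube below 0.02 m/s); the robot touches nothing.
It fails at once if the short tube was moved more than 30 mm (distance of short_tube from where it was at the start of the episode above 0.03 m).
It fails at once if the thick tube was moved more than 30 mm (distance of thick_tube from where it was at the start of the episode above 0.03 m).
It also fails if it takes over 32 s, if anything falls off the work surface, if the arm or the gripper's body presses on something with over 40 N, if the wrist force passes 120 N, or if a joint passes its speed limit or range.

## Robot

A 6-joint arm with a two-finger parallel gripper is mounted at the origin on the work surface. World frame = base frame: x ahead of the robot, y to its left, z up, the work surface at z = 0. Lengths are in mm, angles in rad, forces in N, time in s.
With the tool pointing down it reaches from about 375 to 900 mm from the base axis. Payload 3.1 kg.
Tool frame: the origin (TCP) lies at the very end of the fingers, on their centre line; the grasp point (between the pads) lies 19 mm behind it (grasp_offset is the distance from the TCP to the grasp point, in mm); x points along the fingers, z is the direction in which the jaws open and shut, and the axes are right-handed (so a half turn about x gives the same grasp; the last joint's range is limited). The gripper opens to 85 mm and grips with 20 to 120 N. Pads are 22 mm wide; open, the fingers measure 114 mm over their backs; the gripper's body (76 mm by 85 mm) begins 54 mm behind the grasp point. The pads swing forward as they close: fully open they stand 13 mm farther back than shut.
Start: joints at [-1.494, 0.527, 1.433, -0, 1.181, -0.178], TCP at [158.162, -604.633, 231.31] pointing down, gripper open.
Joint ranges: [-3.08, 3.08], [-0.75, 2.2], [0.22, 2.44], [-1.43, 4.57], [0, 2.65], [-2.85, 2.85]. Speed limits (rad/s): [2.79, 2.79, 3.14, 3.14, 3.14, 3.14].

## Interface

Orientations are given as a unit quaternion [x, y, z, w].
In Python, from cell import state, camera, camera_info, job_done, grasp_offset gives the robot as it stands. The module is installed in compiled form; this text tells all that it offers.
- The arm moves only by the tool step_arm, never from a script. Its arguments are lists of equal length, an entry for each row: "travel": the shift along the tool's x, y, z in mm, a list of three; "turn": the turn about the tool's x in rad. A call has 1 to 12 rows; each row is the pose to reach, as a shift and turn from the pose commanded when the call began, along the tool's axes at that moment; what a row does not reach only later rows make up. A row lasts 1/8 s, in which the tool goes at most 62.5 mm and 10.7 degrees, less where a joint would pass 70% of its speed; a pose out of reach is approached as far as the arm can. A call with a gripper value outside its range is refused whole. "hand" is the finger opening in mm, from 0 to 85.4, set as the call begins (left out, the last holds). The fingers move at their own pace and stop on an object; "newtons" is the grip in N (left out, the last holds). Time passes only in rows, so rows that repeat a pose let the fingers close. It gives the time, the measured TCP pose, the force and the opening at its end, in the units of the state.
- state(): the state, without advancing time (a new reading comes with each control period).
- camera(name): name is "scene" or "top" or "wrist"; returns (picture, depth): 480x640x3 uint8, red, green, blue; 480x640 float32, mm along the optical axis (not along the pixel's ray), 0 where there is no reading.
- camera_info(name): a dict with "intrinsics" (3x3 intrinsics, pixels), "dist" ([k1, k2, p1, p2, k3] as OpenCV has them; the pictures are not rectified), "R" (3x3) and "t" (3): a world point X has camera coordinates R X + t; the wrist camera has in their place "hand_eye" (4x4, takes a point from camera to tool coordinates, whose origin is the TCP and whose axes are the tool frame's). Camera axes: x right, y down, z forward; pixel columns grow to the right and rows downward; lengths in mm; the calibration is good to about 2 mm. A picture is of the moment at which its call begins: read the wrist's pose just before it. camera_info takes no time and is no camera call.
- job_done(): hands the job in, once; it reports no verdict.
The state is a dict: "time": time; "q": joint angles; "dq": joint speeds; "joint_torque": joint torques, N m; "tool_pos": TCP position; "eef_rot": TCP orientation; "contact_force": force on the tool from outside, world axes, zero at the start; "moment": the same for the moment, N m; "width": finger opening in mm.
Only numpy, scipy, OpenCV 4.12 (cv2) and the standard library are available. Lean on these libraries where they do the work, as an engineer would, in place of code of your own. Each camera call takes 0.05 s, during which the arm holds its last target. There are 200 camera calls.

## Working session

There is one attempt and no reset: what is moved stays moved. The work goes in short steps, Python scripts to look and compute and a tool call to move; the robot and the scene stay as the last step left them, time stands still between calls to the robot, and variables do not carry over. Pictures are saved under pics/ and viewed, about 8 in all and at most 12, crops included, and the job is handed in when it is done.

Besides the shell and the picture viewer there is one more tool, called after "Call:" by a JSON object that holds its "method" and its "body", one argument or row to a line. step_arm: Moves the arm, as the interface text tells. Its arguments: {"type":"object","properties":{"travel":{"type":"array"},"turn":{"type":"array"},"hand":{"type":"number"},"newtons":{"type":"number"}},"required":["travel","turn"]}

```bash
mkdir -p pics
python3 - <<'E'
from cell import *
import cv2,numpy as np
s=state();print(s)
print(grasp_offset if not callable(grasp_offset) else grasp_offset())
for n in("scene","top"):
    p,d=camera(n);cv2.imwrite(f"pics/{n}0.png",p[...,::-1]);np.savez(f"{n}0.npz",p=p,d=d)
    print(n,camera_info(n))
print(camera_info("wrist"))
E
```

```text
{'time': 0.0, 'q': array([-1.49349691e+00,  5.28452343e-01,  1.43390584e+00, -2.63154559e-06,
        1.18139348e+00, -1.78480169e-01]), 'dq': array([-0.00084924,  0.00048742, -0.0010232 ,  0.00048764,  0.00113496,
       -0.00080773]), 'joint_torque': array([ 4.50157177e-04, -4.42348516e+01, -1.78023988e+01, -1.03098841e-04,
        8.56720872e-03, -3.06549293e-07]), 'tool_pos': array([ 158.10843998, -603.93095652,  230.34098481]), 'eef_rot': array([ 0.43271114,  0.56019964, -0.43157958,  0.55917483]), 'contact_force': array([0.65114239, 1.31161902, 0.04796132]), 'moment': array([ 3.12725090e-05,  2.85490543e-03, -1.03537409e-02]), 'width': 85.08140877347299}
18.700000000000003
scene {'intrinsics': array([[566.07494892,   0.        , 323.59370126],
       [  0.        , 566.07494892, 258.0200599 ],
       [  0.        ,   0.        ,   1.        ]]), 'dist': array([-0.0634496,  0.       ,  0.       ,  0.       ,  0.       ]), 'R': array([[ 0.78919849,  0.61402299,  0.01189553],
       [ 0.46846464, -0.58936271, -0.65817359],
       [-0.39712293,  0.52500224, -0.75277222]]), 't': arr
[... 417 characters left out ...]
0.11145474,  0.01472298, -0.99366044]]), 't': array([ 159.50720752,  456.67325202, 1157.76676399])}
{'intrinsics': array([[372.11580615,   0.        , 313.4853377 ],
       [  0.        , 372.11580615, 243.41271801],
       [  0.        ,   0.        ,   1.        ]]), 'dist': array([0.01409763, 0.        , 0.        , 0.        , 0.        ]), 'hand_eye': array([[-5.47769718e-04, -2.93802697e-01,  9.55865929e-01,
        -1.40931403e+02],
       [-4.76069920e-04, -9.55865888e-01, -2.93802957e-01,
         7.54290768e+01],
       [ 9.99999737e-01, -6.15995379e-04,  3.83723761e-04,
         2.02132111e+00],
       [ 0.00000000e+00,  0.00000000e+00,  0.00000000e+00,
         1.00000000e+00]])}
```

View pics/top0.png

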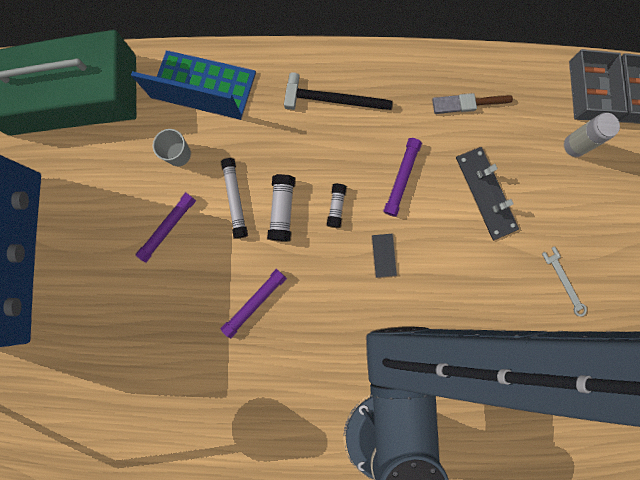

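View pics/scene0.png

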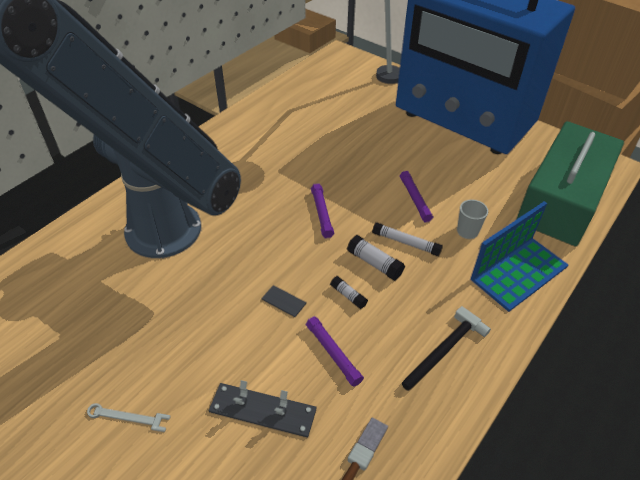

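Top-view candidates, by pixel:
- Silver long tube at (233,198), which is my choice: silver, slender and with black caps.
- Thick tube at (282,207).
- Short tube at (337,205).
- Purple look-alikes at (166,228), (253,303) and (403,177).

The rack is at (488,193), with clips at about (486,171) and (502,207).

```bash
cat > h.py <<'E'
import cv2,numpy as np
from cell import *
from scipy.spatial.transform import Rotation as Ro
def ray(ci,px,R=None,t=None):
    R=ci["R"] if R is None else R; t=ci["t"] if t is None else t
    n=cv2.undistortPoints(np.float64(px).reshape(-1,1,2),ci["intrinsics"],ci["dist"])[:,0]
    return -R.T@t, np.c_[n,np.ones(len(n))]@R
def onz(ci,px,z,R=None,t=None):
    c,d=ray(ci,px,R,t); return c+d*((z-c[2])/d[:,2])[:,None]
def wristRt(ci,s):
    T=np.eye(4);T[:3,:3]=Ro.from_quat(s["eef_rot"]).as_matrix();T[:3,3]=s["tool_pos"]
    M=np.linalg.inv(T@ci["hand_eye"]); return M[:3,:3],M[:3,3]
E
python3 - <<'E'
from h import *
f=np.load("top0.npz");p,d=f["p"],f["d"];ci=camera_info("top")
hsv=cv2.cvtColor(p,cv2.COLOR_RGB2HSV)
dark=((hsv[...,2]<45)).astype(np.uint8)
def blobs(m,x0,y0,x1,y1,amin):
    n,l,st,c=cv2.connectedComponentsWithStats(m[y0:y1,x0:x1])
    return [(c[i]+[x0,y0],st[i,4],(l==i)) for i in range(1,n) if st[i,4]>=amin]
B=blobs(dark,205,145,360,255,30)
for c,a,_ in B: print("cap",c.round(1),a,onz(ci,[c],20)[0].round(1))
m2=((hsv[...,2]<80)&(hsv[...,1]<90)).astype(np.uint8)
for c,a,l in blobs(m2,445,135,535,250,300):
    ys,xs=np.nonzero(l);r=cv2.minAreaRect(np.c_[xs+445,ys+135].astype(np.float32));b=cv2.boxPoints(r)
    W=onz(ci,b,10);print("plate",a,r,W.round(1),W.mean(0))
# clip points from depth: heights
ys,xs=np.mgrid[135:250,445:535];px=np.c_[xs.ravel(),ys.ravel()];Z=d[ys,xs].ravel()
c,dr=ray(ci,px);X=c+dr*Z[:,None]
k=(X[:,2]>35)&(X[:,2]<90);k=k&(Z>0)
from scipy.cluster.vq import kmeans2
cc,lab=kmeans2(X[k][:,:2],2,minit='++',seed=1);print("clips",cc,np.bincount(lab),X[k][:,2].max())
a=cv2.resize(p[145:250,200:360],None,fx=4,fy=4);b=cv2.resize(p[135:250,445:535],None,fx=3.652,fy=3.652)
b=b[:420];o=np.hstack([a,b[:,:160*2]] ) if b.shape[0]==420 else a
o=np.hstack([a,cv2.resize(p[140:245,455:525],None,fx=4,fy=4)]);o=cv2.resize(o,None,fx=.87,fy=.87)
cv2.imwrite("pics/crop.png",o[...,::-1]);print(o.shape)
E
```

```text
cap [227.6 162.4] 106 [632.9 392.8  20. ]
cap [283.3 179.6] 206 [592.3 258.5  20. ]
cap [338.7 188.2] 112 [573.7 128.   20. ]
cap [333.8 221.5] 135 [494.6 138.4  20. ]
cap [239.6 232. ] 137 [466.6 357.5  20. ]
cap [278.9 234.8] 229 [461.5 265.2  20. ]
plate 2265 ((487.0567321777344, 192.75259399414062), (91.584228515625, 28.531227111816406), 66.03750610351562) [[ 658.2 -151.9   10. ]
 [ 689.  -217.    10. ]
 [ 486.1 -302.5   10. ]
 [ 457.3 -237.8   10. ]] [ 572.64832706 -227.3206049    10.        ]
clips [[ 615.53054756 -214.95910559]
 [ 535.05203751 -251.12436135]] [91 75] 71.57197357789642
(365, 800, 3)
```

View pics/crop.png

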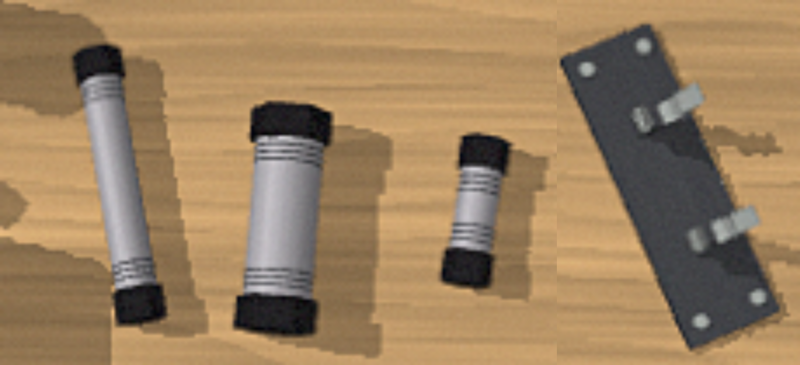

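The crop confirms it. The long slender silver tube has its caps at (98,62) and (138,303), is clearly thinner than the thick tube and longer than the short one. The rack's two clips show at about (670,105) and (725,228). I go over the rack first for a wrist look, then on to the tube.

```bash
cat >> h.py <<'E'
def plan(s,pos,axis):  # pos: TCP target; axis: tube yaw (jaws perpendicular to it)
    R=Ro.from_quat(s["eef_rot"]).as_matrix()
    print("t",s["time"],"tcp",s["tool_pos"].round(1),"x",R[:,0].round(3),"z",R[:,2].round(3),"q",s["q"].round(2),"w",round(s["width"],1))
    print("travel",(R.T@(np.array(pos)-s["tool_pos"])).round(1))
    yaw=np.arctan2(R[1,2],R[0,2])
    q1=np.arctan2(pos[1],pos[0])
    for k in(0,1,-1):
        dy=axis+np.pi/2+k*np.pi-yaw
        print("turn",round(-dy,3),"q6~",round(s["q"][5]+(q1-s["q"][0])-dy,2),"or",round(s["q"][5]-(q1-s["q"][0])-dy,2))
E
python3 - <<'E'
from h import *
s=state()
plan(s,[573,-227,190],.41)
plan(s,[550,375,190],.209)
E
```

```text
t 0.1 tcp [ 158.1 -604.   230.4] x [-0.     0.002 -1.   ] z [ 0.253 -0.967 -0.002] q [-1.49  0.53  1.43  0.    1.18 -0.18] w 85.4
travel [  41.1  496.8 -259.7]
turn -3.296 q6~ -2.36 or -4.59
turn -6.437 q6~ -5.5 or -7.73
turn -0.154 q6~ 0.78 or -1.45
t 0.1 tcp [ 158.1 -604.   230.4] x [-0.     0.002 -1.   ] z [ 0.253 -0.967 -0.002] q [-1.49  0.53  1.43  0.    1.18 -0.18] w 85.4
travel [  42.3  626.8 -847.9]
turn -3.095 q6~ -1.18 or -5.37
turn -6.236 q6~ -4.32 or -8.51
turn 0.047 q6~ 1.96 or -2.22
```

Call:
{"method": "step_arm", "body": {
  "travel": [
    [40,497,-260],
    [40,497,-260],
    [40,497,-260],
    [40,497,-260],
    [40,497,-260],
    [40,497,-260],
    [40,497,-260],
    [40,497,-260],
    [40,497,-260],
    [40,497,-260],
    [40,497,-260],
    [40,497,-260]
  ],
  "turn": [-0.154,-0.154,-0.154,-0.154,-0.154,-0.154,-0.154,-0.154,-0.154,-0.154,-0.154,-0.154],
  "hand": 64,
  "newtons": 60
}}

```text
time: 1.6
tool_pos: [572.1, -228.5, 191.2]
eef_rot: [0.388, 0.591, -0.389, 0.591]
contact_force: [0.1, 0.5, 1.5]
width: 64.2
```

Run:
```python
from h import *
s=state()
p,d=camera("wrist");cv2.imwrite("pics/wr.png",p[...,::-1]);np.savez("wr.npz",p=p,d=d,q=s["eef_rot"],t=s["tool_pos"])
plan(s,[550,375,120],.209)
ci=camera_info("wrist");R,t=wristRt(ci,s)
hsv=cv2.cvtColor(p,cv2.COLOR_RGB2HSV)
m=((hsv[...,2]<85)&(hsv[...,1]<90)).astype(np.uint8)
n,l,st,c=cv2.connectedComponentsWithStats(m)
for i in range(1,n):
    if st[i,4]>3000:
        ys,xs=np.nonzero(l==i);r=cv2.minAreaRect(np.c_[xs,ys].astype(np.float32));W=onz(ci,cv2.boxPoints(r),10,R,t)
        print(st[i],r,W.round(1).tolist(),W.mean(0).round(1))
ys,xs=np.mgrid[0:480,0:640];px=np.c_[xs.ravel(),ys.ravel()];Z=d.ravel();c,dr=ray(ci,px,R,t);X=c+dr*Z[:,None]
k=(Z>0)&(X[:,2]>40)&(X[:,2]<80)&(np.hypot(X[:,0]-575,X[:,1]+230)<90)
u=np.array([np.cos(.41),np.sin(.41)])
from scipy.cluster.vq import kmeans2
for lo in (40,60):
  q=X[k&(X[:,2]>lo)][:,:2]-[573,-227]
  a=q@u;b=q@[-u[1],u[0]]
  for sgn in(1,-1):
    j=a*sgn>0
    print(lo,sgn,j.sum(),"along",np.percentile(a[j],[2,50,98]).round(1),"across",np.percentile(b[j],[1,50,99]).round(1))
```

```text
t 1.6 tcp [ 572.1 -228.5  191.2] x [-0.001  0.    -1.   ] z [ 0.397 -0.918 -0.   ] q [-0.56  0.56  1.5  -0.    1.09  0.6 ] w 64.2
travel [  71.3  219.2 -562.7]
turn -2.943 q6~ -1.18 or -3.5
turn -6.084 q6~ -4.32 or -6.64
turn 0.199 q6~ 1.96 or -0.36
[  272    82    86   243 17348] ((314.5, 203.0), (242.0, 85.0), 90.0) [[661.3, -156.3, 10.0], [688.2, -218.5, 10.0], [492.5, -311.2, 10.0], [459.8, -235.5, 10.0]] [ 575.5 -230.4   10. ]
[   0  206   39  106 3369] ((19.0, 258.5), (105.0, 38.0), 90.0) [[474.1, 23.9, 10.0], [487.0, -6.0, 10.0], [385.3, -26.1, 10.0], [371.4, 6.6, 10.0]] [ 4.294e+02 -4.000e-01  1.000e+01]
[    0   301   640   179 49269] ((319.5, 390.0), (178.0, 639.0), 90.0) [[381.9, 8.4, 10.0], [620.1, -543.6, 10.0], [443.3, -677.7, 10.0], [163.7, -30.0, 10.0]] [ 402.3 -310.8   10. ]
40 1 731 along [37.1 44.1 50.8] across [-27.    7.3  18.9]
40 -1 629 along [-51.  -42.9 -36.9] across [-26.8 -14.8  19.2]
60 1 420 along [37.  43.9 50.6] across [-27.1  -4.1  19. ]
60 -1 344 along [-51.  -43.6 -36.9] across [-26.8 -19.3  19.2]
```

View pics/wr.png

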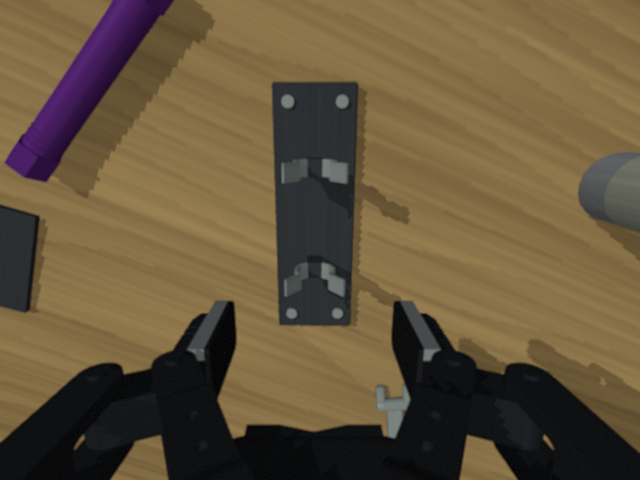

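The wrist view shows both clips at about (315,170) and (315,285), centred between the fingers (235 and 393, mid 314). The seat is at about (573.8,-228.8) with yaw 0.41. Next I go above the tube.

Call:
{"method": "step_arm", "body": {
  "travel": [
    [41,219,-563],
    [41,219,-563],
    [41,219,-563],
    [41,219,-563],
    [41,219,-563],
    [41,219,-563],
    [41,219,-563],
    [41,219,-563],
    [41,219,-563],
    [41,219,-563],
    [41,219,-563],
    [41,219,-563]
  ],
  "turn": [0.2,0.2,0.2,0.2,0.2,0.2,0.2,0.2,0.2,0.2,0.2,0.2]
}}

```text
time: 3.15
tool_pos: [550.0, 374.8, 150.2]
eef_rot: [0.445, 0.549, -0.446, 0.549]
contact_force: [0.1, -0.3, -0.6]
width: 63.8
```

Run:
```python
from h import *
s=state()
p,d=camera("wrist");cv2.imwrite("pics/wt.png",p[...,::-1])
ci=camera_info("wrist");R,t=wristRt(ci,s)
ys,xs=np.mgrid[0:480,0:640];px=np.c_[xs.ravel(),ys.ravel()];Z=d.ravel();c,dr=ray(ci,px,R,t);X=c+dr*Z[:,None]
k=(Z>0)&(X[:,2]>20)&(X[:,2]<40)&(np.abs(X[:,1]-375)<55)&(np.abs(X[:,0]-550)<120)
q=X[k];print(k.sum())
r=cv2.minAreaRect(q[:,:2].astype(np.float32));print(r,q[:,2].max())
vx,vy,x0,y0=cv2.fitLine(q[:,:2].astype(np.float32),cv2.DIST_HUBER,0,.01,.01).ravel()
ax=np.arctan2(vy,vx);ax=(ax+np.pi/2)%np.pi-np.pi/2
print("axis",ax,x0,y0)
plan(s,[r[0][0],r[0][1],15-18.7],ax)
```

```text
8386
((550.666015625, 373.73406982421875), (190.22265625, 27.82716178894043), 11.894899368286133) 30.672199045618413
axis 0.2071768 560.4718 375.82593
t 3.15 tcp [550.  374.8 150.2] x [-0.    -0.001 -1.   ] z [ 0.207 -0.978  0.001] q [ 0.43  0.67  1.39 -0.    1.07  1.79] w 63.8
travel [153.9   0.5   1. ]
turn -3.14 q6~ -1.18 or -1.51
turn -6.282 q6~ -4.32 or -4.65
turn 0.001 q6~ 1.96 or 1.63
```

View pics/wt.png

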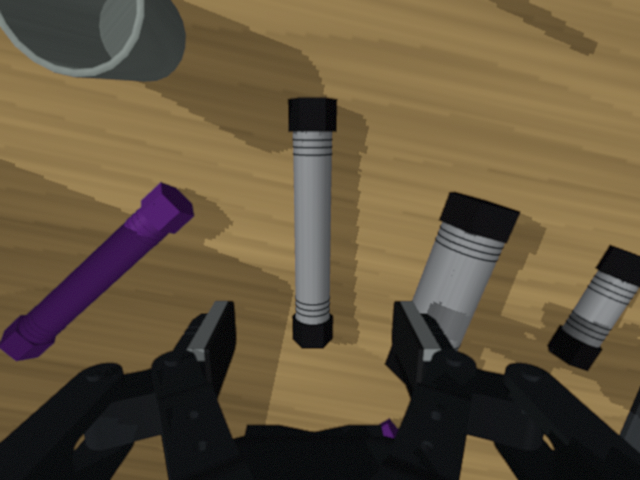

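The tube is centred between the fingers, with its caps at (313,115) and (313,330). The thick tube at (465,260) is clear of the fingers. I descend and close.

Call:
{"method": "step_arm", "body": {
  "travel": [
    [60,0.5,1],
    [110,0.5,1],
    [130,0.5,1],
    [140,0.5,1],
    [146,0.5,1],
    [146,0.5,1]
  ],
  "turn": [0,0,0,0,0,0]
}}

```text
time: 3.95
tool_pos: [551.3, 375.7, 5.5]
eef_rot: [0.446, 0.549, -0.444, 0.55]
contact_force: [0.3, -0.1, 0.2]
width: 64.2
```

Call:
{"method": "step_arm", "body": {
  "travel": [
    [0,0,0],
    [0,0,0],
    [0,0,0],
    [0,0,0],
    [0,0,0],
    [0,0,0],
    [0,0,0]
  ],
  "turn": [0,0,0,0,0,0,0],
  "hand": 10,
  "newtons": 60
}}

```text
time: 4.82
tool_pos: [551.0, 375.9, 5.6]
eef_rot: [0.445, 0.549, -0.444, 0.55]
contact_force: [-0.7, -0.2, 5.9]
width: 26.0
```

Call:
{"method": "step_arm", "body": {
  "travel": [
    [-30,0,0],
    [-80,0,0],
    [-130,0,0],
    [-150,0,0],
    [-150,0,0]
  ],
  "turn": [0,0,0,0,0]
}}

```text
time: 5.45
tool_pos: [551.3, 375.9, 156.0]
eef_rot: [0.446, 0.549, -0.444, 0.55]
contact_force: [-0.3, 0.4, -1.3]
width: 25.7
```

Run:
```python
from h import *
s=state()
p,d=camera("wrist");cv2.imwrite("pics/wg.png",p[...,::-1]);np.savez("wg.npz",p=p,d=d,t=s["tool_pos"],q=s["eef_rot"])
print(s["contact_force"])
plan(s,[573.8,-228.8,150],.41)
```

```text
[-0.32220432  0.41568195 -1.33793924]
t 5.45 tcp [551.3 375.9 156. ] x [ 0.003  0.002 -1.   ] z [ 0.208 -0.978 -0.001] q [ 0.43  0.67  1.39 -0.    1.08  1.79] w 25.7
travel [   5.2 -104.   596.1]
turn -3.342 q6~ -2.36 or -0.74
turn -6.483 q6~ -5.5 or -3.88
turn -0.2 q6~ 0.78 or 2.4
```

View pics/wg.png

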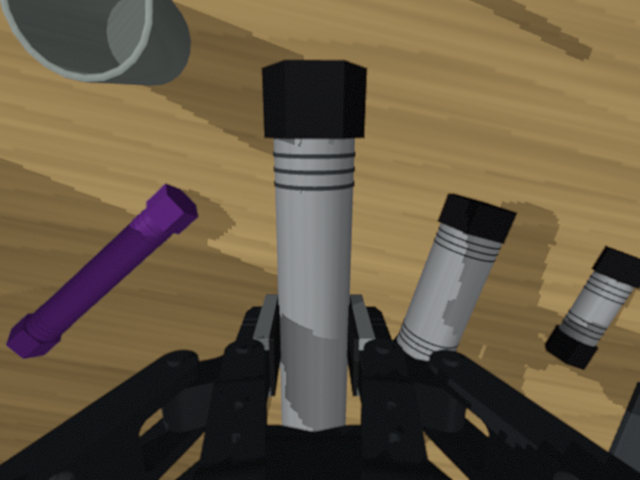

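The tube is held, with its far cap at (314,98). The short and thick tubes haven't moved. I'll check tilt and height of the tube in the hand from depth.

Run:
```python
from h import *
f=np.load("wg.npz");d=f["d"];ci=camera_info("wrist");H=ci["hand_eye"]
ys,xs=np.mgrid[0:480,0:640]
n=cv2.undistortPoints(np.c_[xs.ravel(),ys.ravel()].astype(float).reshape(-1,1,2),ci["intrinsics"],ci["dist"])[:,0]
P=np.c_[n,np.ones(len(n))]*d.reshape(-1,1);T=P@H[:3,:3].T+H[:3,3]
for r in range(65,430,20):
    for c in (314,):
        w=T.reshape(480,640,3)[r-2:r+3,c-3:c+4].reshape(-1,3);print(r,np.median(w,0).round(1))
v=T[(d.ravel()>0)&(T[:,0]<10)&(T[:,0]>-30)&(abs(T[:,2])<18)&(T[:,1]<-30)];print(v[:,1].min(),v[:,1].max())
# line: centre across z vs y
for y in(-40,-60,-85):
    b=v[abs(v[:,1]-y)<4];print(y,b[:,2].min(),b[:,2].max(),b[:,0].min())
```

```text
65 [-22.6  93.1   2.2]
85 [-22.6  87.8   2.2]
105 [-22.7  82.3   2.2]
125 [-22.6  76.6   2.2]
145 [-21.5  70.8   2.2]
165 [-21.4  64.6   2.2]
185 [-21.8  58.4   2.2]
205 [-21.5  52.    2.2]
225 [-21.7  45.3   2.2]
245 [-21.6  38.3   2.2]
265 [-21.5  31.2   2.2]
285 [-21.7  23.8   2.2]
305 [-21.6  16.    2.2]
325 [-21.8   8.2   2.2]
345 [-21.7  -0.1   2.2]
365 [-21.8  -8.3   2.2]
385 [-21.4 -17.4   2.2]
405 [-21.7 -26.2   2.2]
425 [-21.7 -35.6   2.2]
-45.48242957837061 -30.013740852467947
-40 -11.726924263759472 15.478601007307448 -22.54272406223005Traceback (most recent call last):
  File "<stdin>", line 12, in <module>
    return umr_minimum(a, axis, None, out, keepdims, initial, where)
ValueError: zero-size array to reduction operation minimum which has no identity
```

The tube sits level and centred in the hand: its far end is at y≈94.5 (95 expected) and its axis about 8 mm above the TCP. The constant 2.2 mm z offset is hand-eye bias, which the seat estimate already allows for. I carry it to the rack.

Call:
{"method": "step_arm", "body": {
  "travel": [
    [5,-104,596],
    [5,-104,596],
    [5,-104,596],
    [5,-104,596],
    [5,-104,596],
    [5,-104,596],
    [5,-104,596],
    [5,-104,596],
    [5,-104,596],
    [5,-104,596],
    [5,-104,596],
    [5,-104,596]
  ],
  "turn": [-0.2,-0.2,-0.2,-0.2,-0.2,-0.2,-0.2,-0.2,-0.2,-0.2,-0.2,-0.2]
}}

```text
time: 7.0
tool_pos: [571.4, -228.1, 147.3]
eef_rot: [0.388, 0.593, -0.388, 0.589]
contact_force: [-0.2, 0.7, -2.0]
width: 26.0
```

Run:
```python
from h import *
s=state();print(s["contact_force"])
plan(s,[573.8,-228.8,75],.41)
p,d=camera("wrist");cv2.imwrite("pics/wc.png",p[...,::-1])
```

```text
[-0.21016248  0.66833325 -1.96006955]
t 7.0 tcp [ 571.4 -228.1  147.3] x [-0.004  0.003 -1.   ] z [ 0.398 -0.917 -0.004] q [-0.56  0.62  1.53  0.    1.    0.6 ] w 26.0
travel [72.3  2.1  2. ]
turn -3.142 q6~ -2.36 or -2.72
turn -6.284 q6~ -5.5 or -5.87
turn -0.001 q6~ 0.78 or 0.42
```

View pics/wc.png

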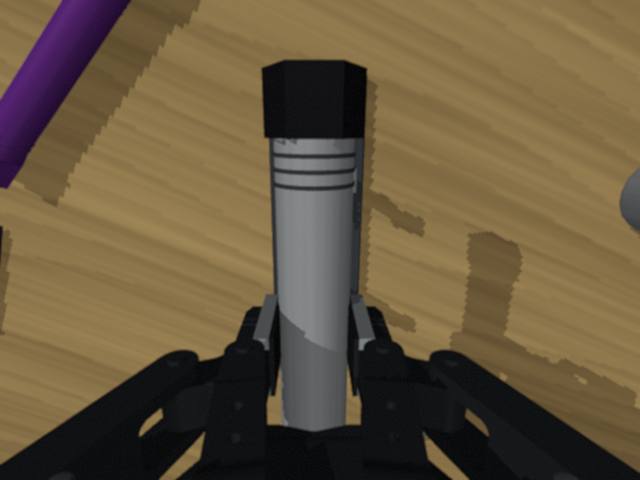

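The rack is hidden under the tube, with its plate edges at about 272 and 358, so it is centred on the tube at 314. I descend to the mouth, then press slowly.

Call:
{"method": "step_arm", "body": {
  "travel": [
    [30,2,1.5],
    [55,2,1.5],
    [65,2,1.5],
    [70,2,1.5],
    [70,2,1.5]
  ],
  "turn": [0,0,0,0,0]
}}

```text
time: 7.68
tool_pos: [575.6, -229.4, 79.6]
eef_rot: [0.388, 0.591, -0.388, 0.592]
contact_force: [1.0, -0.4, -1.7]
width: 25.9
```

Call:
{"method": "step_arm", "body": {
  "travel": [
    [4,0,0],
    [8,0,0],
    [12,0,0],
    [15,0,0],
    [18,0,0],
    [18,0,0]
  ],
  "turn": [0,0,0,0,0,0]
}}

```text
time: 8.43
tool_pos: [575.1, -229.6, 61.0]
eef_rot: [0.388, 0.592, -0.388, 0.591]
contact_force: [1.2, -0.5, -1.3]
width: 25.8
```

Call:
{"method": "step_arm", "body": {
  "travel": [
    [3,0,0],
    [6,0,0],
    [8,0,0],
    [10,0,0],
    [10,0,0]
  ],
  "turn": [0,0,0,0,0]
}}

```text
time: 9.05
tool_pos: [575.3, -229.0, 52.4]
eef_rot: [0.388, 0.591, -0.388, 0.591]
contact_force: [-1.5, 3.0, 6.2]
width: 25.9
```

Call:
{"method": "step_arm", "body": {
  "travel": [
    [2,0,0],
    [4,0,0],
    [6,0,0],
    [6,0,0]
  ],
  "turn": [0,0,0,0]
}}

```text
time: 9.55
tool_pos: [575.7, -229.0, 47.1]
eef_rot: [0.388, 0.591, -0.387, 0.591]
contact_force: [-0.6, 3.8, 8.9]
width: 26.1
```

Call:
{"method": "step_arm", "body": {
  "travel": [
    [2,0,-1],
    [4,0,-1],
    [6,0,-1],
    [6,0,-1]
  ],
  "turn": [0,0,0,0]
}}

```text
time: 10.05
tool_pos: [575.0, -228.4, 39.3]
eef_rot: [0.388, 0.591, -0.388, 0.591]
contact_force: [1.5, 2.9, 0.0]
width: 25.6
```

Call:
{"method": "step_arm", "body": {
  "travel": [
    [2,0,0],
    [4,0,0],
    [5,0,0],
    [5,0,0]
  ],
  "turn": [0,0,0,0]
}}

```text
time: 10.55
tool_pos: [574.5, -229.0, 34.5]
eef_rot: [0.388, 0.592, -0.388, 0.591]
contact_force: [-2.6, 1.2, 2.6]
width: 25.8
```

Call:
{"method": "step_arm", "body": {
  "travel": [
    [1,0,0],
    [2,0,0],
    [2,0,0],
    [2,0,0]
  ],
  "turn": [0,0,0,0]
}}

```text
time: 11.05
tool_pos: [574.6, -229.0, 34.4]
eef_rot: [0.388, 0.591, -0.388, 0.591]
contact_force: [-4.2, 2.1, 13.9]
width: 25.8
```

Run:
```python
from h import *
s=state();print(s["contact_force"],s["tool_pos"])
for n in("scene","top"):
    p,d=camera(n);np.savez(n+"1.npz",p=p,d=d)
    if n=="scene": o=cv2.resize(p[340:460,180:340],None,fx=4,fy=4);cv2.imwrite("pics/sc1.png",o[...,::-1])
    ci=camera_info(n)
    ys,xs=np.mgrid[0:480,0:640];c,dr=ray(ci,np.c_[xs.ravel(),ys.ravel()]);X=c+dr*d.reshape(-1,1)
    q=X[:,:2]-[573.8,-228.8];u=np.array([np.cos(.41),np.sin(.41)]);a=q@u;b=q@[-u[1],u[0]]
    v=cv2.cvtColor(p,cv2.COLOR_RGB2HSV)[...,2].ravel()
    for sg in(1,-1):
        k=(d.ravel()>0)&(a*sg>76)&(a*sg<93)&(abs(b)<10)&(X[:,2]>30)&(X[:,2]<100)
        if k.any(): print(n,sg,k.sum(),"top z",np.percentile(X[k,2],[50,90]).round(1))
```

```text
[-4.23553309  2.13959255 13.93250003] [ 574.55486146 -228.9910806    34.37478267]
scene 1 67 top z [58.9 61.3]
scene -1 65 top z [58.9 62.2]
```

View pics/sc1.png

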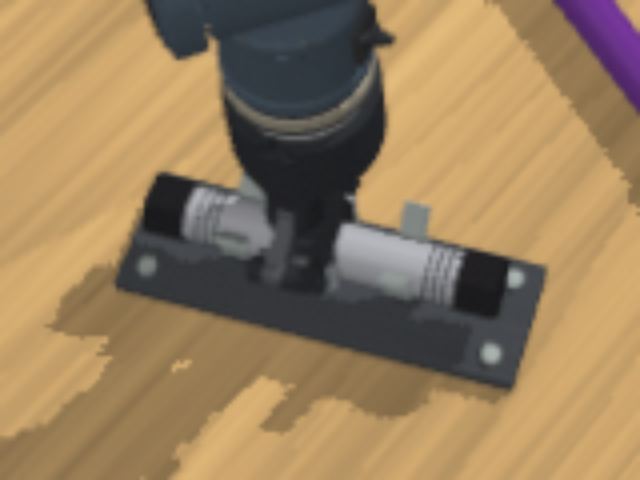

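The tube is level and home. Cap tops are at 58.9 mm on both ends (59 expected), and the force rose to 14 N with no further travel. I release and lift.

Call:
{"method": "step_arm", "body": {
  "travel": [
    [-1,0,0],
    [-1,0,0],
    [-1,0,0],
    [-1,0,0],
    [-1,0,0],
    [-1,0,0]
  ],
  "turn": [0,0,0,0,0,0],
  "hand": 60
}}

```text
time: 11.9
tool_pos: [574.9, -228.8, 33.2]
eef_rot: [0.388, 0.591, -0.388, 0.591]
contact_force: [0.5, 0.6, 0.4]
width: 60.0
```

Call:
{"method": "step_arm", "body": {
  "travel": [
    [-20,0,0],
    [-60,0,0],
    [-110,0,0],
    [-150,0,0],
    [-150,0,0],
    [-150,0,0]
  ],
  "turn": [0,0,0,0,0,0]
}}

```text
time: 12.65
tool_pos: [574.5, -228.6, 183.9]
eef_rot: [0.388, 0.591, -0.388, 0.591]
contact_force: [-0.5, -0.4, -0.2]
width: 60.2
```

Run:
```python
from h import *
s=state();print(s["contact_force"],s["width"])
p,d=camera("wrist");cv2.imwrite("pics/we.png",p[...,::-1])
ci=camera_info("wrist");R,t=wristRt(ci,s)
ys,xs=np.mgrid[0:480,0:640];c,dr=ray(ci,np.c_[xs.ravel(),ys.ravel()],R,t);X=c+dr*d.reshape(-1,1)
q=X[:,:2]-[573.8,-228.8];u=np.array([np.cos(.41),np.sin(.41)]);a=q@u;b=q@[-u[1],u[0]]
v=cv2.cvtColor(p,cv2.COLOR_RGB2HSV)[...,2].ravel()
k=(d.ravel()>0)&(abs(a)<130)&(abs(b)<18)&(X[:,2]>50)&(X[:,2]<66)
print("ends",a[k].min(),a[k].max())
for sg in(1,-1):
    j=k&(a*sg>76);print(sg,np.median(X[j,2]),np.percentile(b[j],[1,99]))
```

```text
[-0.50322744 -0.43906518 -0.21344612] 60.240106368887595
ends -95.30568701744676 94.65236543773895
1 56.98656673246154 [-15.24667104   9.91162857]
-1 56.948568330589694 [-15.03079164  10.65514366]
```

View pics/we.png

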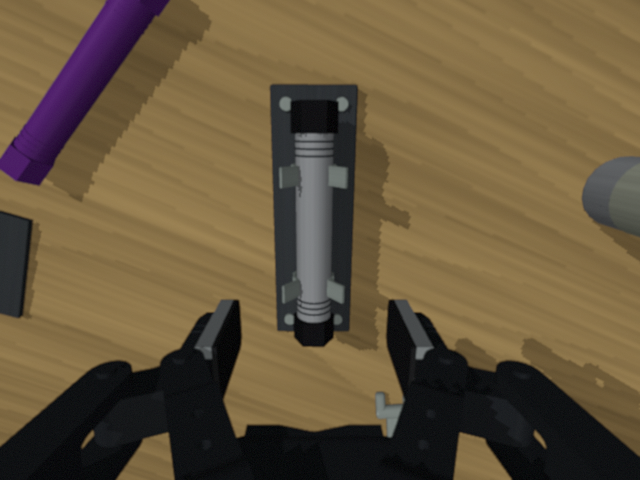

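The tube lies in both clips, at (314,177) and (314,290). Its ends measure -95.3 and +94.7 mm about the seat, and the gripper is clear.

```bash
python3 -c "
from cell import *
print(job_done())"
```

```text
the job is handed in; nothing more can be done
None
```

The long tube is in the rack, snapped into both clips, and I handed the job in at about 12.7 s of the 32 s allowed. No verdict is reported.

- **What I did:** I gripped the tube at its middle, carried it level to the rack and pressed it straight down. The force rose to about 9 N and fell as it snapped in. I then pressed to 14 N with no further travel, while still gripping it, before opening and lifting clear.
- **Centring:** its ends measure −95.3 and +94.7 mm about the seat, so it is centred to about 0.3 mm by my seat estimate.
- **Height:** the scene camera put both cap tops at 58.9 mm (59 mm expected). The wrist camera read 57.0 mm for both after release, which is within its roughly 2 mm calibration error. Both ends agree, so the tube is level.
- **Across the rack:** the wrist camera suggests about 2 to 2.5 mm off. That matches the 2.2 mm sideways offset I had seen with the tube held in the gripper, so I put it down to calibration.
- **Other disagreement:** the gripper read about 26 mm on the 28 mm barrel. The grip held.
- **Bystanders:** the short and thick tubes looked unmoved in the wrist view after the pick. I did not measure them again at the end. The arm is clear and reads about zero force.

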